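# Set the swivel tray to the index pin

## Task

Loosen the black clamp lever of the swivel stand, swing its slim tray until the head's pointer stands at the pointed index pin (not at the low flat stud), and turn the clamp lever back until it is tight again with the pointer still at the pin. Leave the infusion bottle and the vial that stand nearby where they are.

Things in the scene. Friction and masses are not known exactly. Their poses are not given: they have to be found in the camera images.
- clamp_lever (a joint): black clamp lever on top of the stand, turning about the stand's vertical axis: 0 = fully tight (stop), grows as it is loosened counter-clockwise seen from above, to the stop at 1.3 rad. The clamp grips the head fully at 0, weakly at 0.6, and not at all beyond 0.9. It stays where it is left; pushed at 80 mm from the axis it needs up to 8 N. It does not turn the head with it.
- swivel_head (a joint): angle of the swivel head about the same vertical axis, growing counter-clockwise seen from above, range -0.8 to 0.8 rad. Clamped it does not move under less than about 14 N at the tray's middle; loosened it moves with about 2 N at the tray and stays where it is left.
- pivot (a point): point on the stand's vertical axis, 104 mm above the worktop. Both lever and head turn about this axis. The stand is a fixed round foot, 248 mm across and 14 mm thick, with a 124 mm round hub (top at 36 mm) and the lever's 42 mm hub (top at 78 mm, a 20 mm spindle end in it reaching 88 mm).
- lever_end (a point): centre of the round outer end of the clamp lever, 98 mm from the axis, 104 mm above the worktop. The lever is a 16 mm thick rod that rises outward: its centre line is 92 mm up at 45 mm from the axis, 100 mm up at 72 mm, 104 mm up at 98 mm.
- pointer_tip (a point): tip of the flat pointer (12 mm wide) of the swivel head, 95 mm from the axis, 26 mm above the worktop; point x axis runs from the tip straight to the stand's axis, z up. It turns with the head.
- tray_centre (a point): centre of the steel instrument tray carried by the head, 150 mm from the axis, 55 mm above the worktop; 100 degrees clockwise (seen from above) of the pointer. The tray measures 130 mm along the radius (85 to 215 mm from the axis) by 60 mm across it, outer sides; its upright walls run from 33 to 55 mm above the worktop. A syringe is fixed in it.
- pin_tip (a point): tip of the index pin: slim pointed steel cone, 14 mm thick and 42 mm high, fixed on the rim of the foot about 104 to 113 mm from the axis; tip 56 mm above the worktop. The pointer must stand at this one.
- stud_top (a point): top centre of the parking stud: flat round steel disc, 18 mm across and 8 mm high, fixed on the rim of the foot on the other side of the scale. Not the target.
- drip_bottle_mid (a point): centre (half-way up) of a loose clear infusion bottle standing on the worktop, 57 mm across, 140 mm high. To be left alone.
- the_hand_rub: white pump bottle of hand rub, 79 x 70 mm and 214 mm high, origin under its centre; stands on the right as an obstacle, fixed in place.
- vial_mid (a point): centre (half-way up) of a loose small vial standing on the worktop, 28 mm across, 56 mm high. To be left alone.

How it is judged:
On the way, in this order (a step that is already met when the one before it is completed fails the run):
1. the clamp lever is loosened (past 0.6 rad) (value of joint clamp_lever above 0.6 rad), for 0.1 s.
2. with the clamp loose, the pointer's line passes within 6 mm of the index pin (value of joint clamp_lever above 0.6 rad and y of pin_tip in the frame of pointer_tip between -0.006 and 0.006 m), for 0.2 s.
3. the clamp lever is tight again (below 0.2 rad) (value of joint clamp_lever below 0.2 rad), for 0.2 s.
At the end, for the whole second after the job is handed in: The clamp lever is tight (within 0.2 rad of its tight stop), the head is at rest and the line of its pointer passes within 6 mm (about 3 degrees) of the tip of the index pin (value of joint clamp_lever below 0.2 rad and y of pin_tip in the frame of pointer_tip between -0.006 and 0.006 m and velocity of joint swivel_head between -0.05 and 0.05 rad/s); the robot touches nothing.
It fails at once if the infusion bottle is moved by more than 30 mm or tipped over (distance of drip_bottle_mid from where it was at the start of the episode above 0.03 m).
It fails at once if the vial is moved by more than 30 mm or tipped over (distance of vial_mid from where it was at the start of the episode above 0.03 m).
It also fails if it takes over 64 s, if anything falls off the work surface, if the arm or the gripper's body presses on something with over 40 N, if the wrist force passes 120 N, or if a joint passes its speed limit or range.

## Robot

A 7-joint arm with a two-finger parallel gripper is mounted at the origin on a cart in front of the work surface, level with it; the furniture and walls round the work are solid. World frame = base frame: x ahead of the robot, y to its left, z up, the work surface at z = 0. Lengths are in m, angles in rad, forces in N, time in s.
With the tool pointing down it reaches from about 0.35 to 0.9 m from the base axis. Payload 8.1 kg.
Tool frame: the origin (TCP) lies on the centre line of the jaws, within the pads' length; the fingertips stand 17 mm ahead of it and the grasp point (between the pads) lies 2 mm behind it (env.tip_extent is the distance from the TCP to the fingertips, in m); z points along the fingers, x is the direction in which the jaws open and shut, and the axes are right-handed (so a half turn about z gives the same grasp; the last joint's range is limited). The gripper opens to 85 mm and grips with 20 to 120 N. Pads are 22 mm wide; open, the fingers measure 114 mm over their backs; the gripper's body (76 mm by 85 mm) begins 54 mm behind the grasp point. The pads swing forward as they close: fully open they stand 13 mm farther back than shut.
Start: joints at [-1.372, 0.434, 0.025, 1.573, -0.012, 1.134, -0.075], TCP at [0.186, 0.597, 0.248] pointing down, gripper open.
Joint ranges: [-2.62, 2.62], [-0.44, 2.09], [-1.27, 1.32], [0.08, 2.57], [-1.32, 4.46], [0.12, 2], [-2.74, 2.74]. Speed limits (rad/s): [2.22, 2.22, 3.01, 3.01, 3.14, 3.14, 3.14].

## Interface

Orientations are given as a unit quaternion [x, y, z, w].
In Python, from station import telemetry, grab_frame, camera_info, job, env gives the robot as it stands. The module is installed in compiled form; this text tells all that it offers.
- The arm moves only by the tool move_arm, never from a script. Its argument "increments" is a list of rows, each a list of 7 numbers: the shift along the tool's x, y, z in m, then the turn, a rotation vector about the tool's x, y, z in degrees, then the gripper command: -1 is fully open, 1 is shut, values between are in proportion. In form: [[dx, dy, dz, ax, ay, az, grip], ...]. A call has 1 to 8 rows; each row shifts and turns the commanded pose from where the row before left it, along the tool's axes as they then stand; what a row does not reach is not made up. A row lasts 1/10 s, in which the tool goes at most 50 mm and 8.59 degrees, less where a joint would pass 70% of its speed; a pose out of reach is approached as far as the arm can. A call is refused whole if a number of a shift passes 0.05 or a number of a turn 8.59, either way. A call with a gripper value outside its range is refused whole. The fingers move at their own pace and stop on an object; "grip_force" is the grip in N (left out, the last holds). Time passes only in rows, so rows that do not move let the fingers close. It gives the time, the measured TCP pose, the force and the opening at its end, in the units of the state.
- telemetry.sense(): the state, without advancing time (a new reading comes with each control period).
- grab_frame(name): name is "scene" or "side" or "wrist"; returns the picture (420x560x3 uint8, red, green, blue); there is no depth.
- camera_info(name): a dict with "fx", "fy", "cx", "cy" (pixels), "world_to_cam" (4x4, takes a point from world to camera coordinates); the wrist camera has in their place "mount" (4x4, takes a point from camera to tool coordinates, whose origin is the TCP and whose axes are the tool frame's). Camera axes: x right, y down, z forward; pixel columns grow to the right and rows downward; lengths in m; the calibration is good to about 2 mm. A picture is of the moment at which its call begins: read the wrist's pose just before it. camera_info takes no time and is no camera call.
- job.hand_in(): hands the job in, once; it reports no verdict.
The state is a dict: "clock": time; "qpos": joint angles; "joint_vel": joint speeds; "effort": joint torques, N m; "tcp_pos": TCP position; "ee_rot": TCP orientation; "contact_force": force on the tool from outside, world axes, zero at the start; "torque": the same for the moment, N m; "gripper_width": finger opening in m.
Only numpy, scipy, OpenCV 4.12 (cv2) and the standard library are available. Lean on these libraries where they do the work, as an engineer would, in place of code of your own. Each camera call takes 0.05 s, during which the arm holds its last target.

## Working session

There is one attempt and no reset: what is moved stays moved. The work goes in short steps, Python scripts to look and compute and a tool call to move; the robot and the scene stay as the last step left them, time stands still between calls to the robot, and variables do not carry over. Pictures are saved under pics/ and viewed, and the job is handed in when it is done.

Besides the shell and the picture viewer there is one more tool, called as a command line: name --pt "numbers of a row" for each row, then --argument value for the rest. move_arm: Moves the arm, as the interface text tells. Its arguments: {"type":"object","properties":{"increments":{"type":"array","items":{"type":"array","items":{"type":"number"}}},"grip_force":{"type":"number"}},"required":["increments"]}

```bash
mkdir -p pics; cat > h.py <<'E'
import numpy as np,cv2
from station import telemetry, grab_frame, camera_info, job, env
E
python3 - <<'E'
from h import *
s=telemetry.sense(); print(s)
for n in ["scene","side","wrist"]:
    f=grab_frame(n); cv2.imwrite(f"pics/{n}0.png",f[:,:,::-1]); print(n,camera_info(n))
E
```

```text
{'clock': 0.0, 'qpos': array([-1.37162522,  0.43520935,  0.02495757,  1.57410132, -0.01159545,
        1.13399769, -0.07508575]), 'joint_vel': array([ 0.00049236, -0.00066272, -0.00039647,  0.00253036,  0.00150122,
        0.00030257,  0.00019637]), 'effort': array([-3.38757645e-04, -6.70461345e+01,  1.02459311e+00, -3.16209126e+01,
        1.54699793e-02,  1.21976310e-02,  3.06649588e-05]), 'tcp_pos': array([0.1856594 , 0.59628388, 0.24753261]), 'ee_rot': array([ 8.05372226e-01,  5.92768892e-01, -5.88553044e-04,  5.20094445e-04]), 'contact_force': array([ 1.05354526, -0.53951559,  0.38473084]), 'torque': array([-0.00238179,  0.08538647,  0.0305883 ]), 'gripper_width': 0.08556480803997207}
scene {'fx': 478.87983650011483, 'fy': 478.87983650011483, 'cx': 274.90028647555135, 'cy': 199.90282470540328, 'world_to_cam': array([[ 0.58709449, -0.80919409, -0.02291241, -0.30996652],
       [-0.49378202, -0.33553802, -0.80224283,  0.34391896],
       [ 0.64148217,  0.48230608, -0.59655801,  1.11940655],
       [ 0.        ,  0.        ,  0.        ,  1.        ]])}
side {'fx': 382.61773648076706, 'fy': 382.61773648076706, 'cx': 282.1859931645971, 'cy': 206.39159196544426, 'world_to_cam': array([[ 0.99992184,  0.01164563,  0.00454921, -0.51543447],
       [ 0.01094558, -0.63953789, -0.76868165,  0.06990392],
       [-0.00604239,  0.76867136, -0.63961537,  1.02055103],
       [ 0.        ,  0.        ,  0.        ,  1.        ]])}
wrist {'fx': 332.7413823386588, 'fy': 332.7413823386588, 'cx': 280.8024813257896, 'cy': 208.82031579351357, 'mount': array([[ 9.99999265e-01, -4.79805876e-04, -1.11313240e-03,
         2.57379269e-04],
       [ 7.74753353e-04,  9.59257608e-01,  2.82531842e-01,
        -7.28417626e-02],
       [ 9.32220283e-04, -2.82532497e-01,  9.59257275e-01,
        -1.26647080e-01],
       [ 0.00000000e+00,  0.00000000e+00,  0.00000000e+00,
         1.00000000e+00]])}
```

View pics/scene0.png

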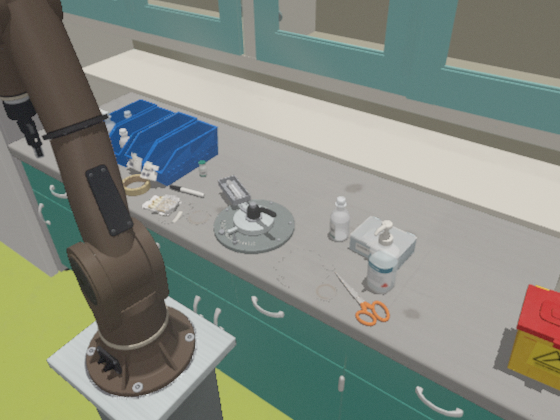

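View pics/side0.png

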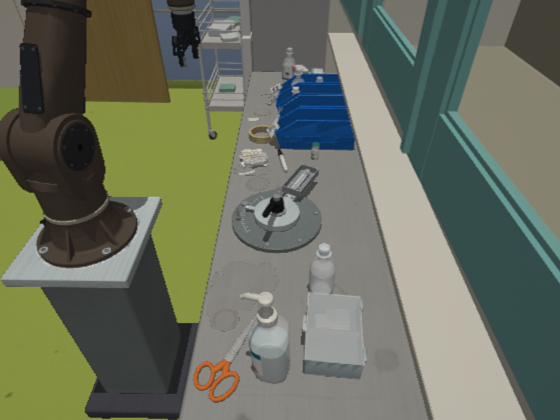

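View pics/wrist0.png

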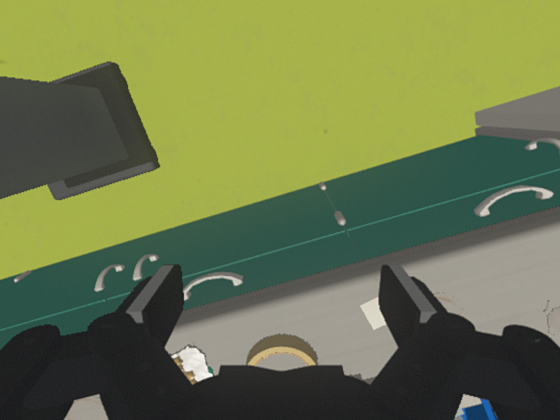

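```bash
python3 - <<'E'
import cv2
a=cv2.imread('pics/scene0.png')[160:260,180:310]; cv2.imwrite('pics/c1.png',cv2.resize(a,None,fx=6,fy=6,interpolation=3))
a=cv2.imread('pics/side0.png')[130:260,220:340]; cv2.imwrite('pics/c2.png',cv2.resize(a,None,fx=4.6,fy=4.6,interpolation=3))
E
```

```text
(no output)
```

View pics/c1.png

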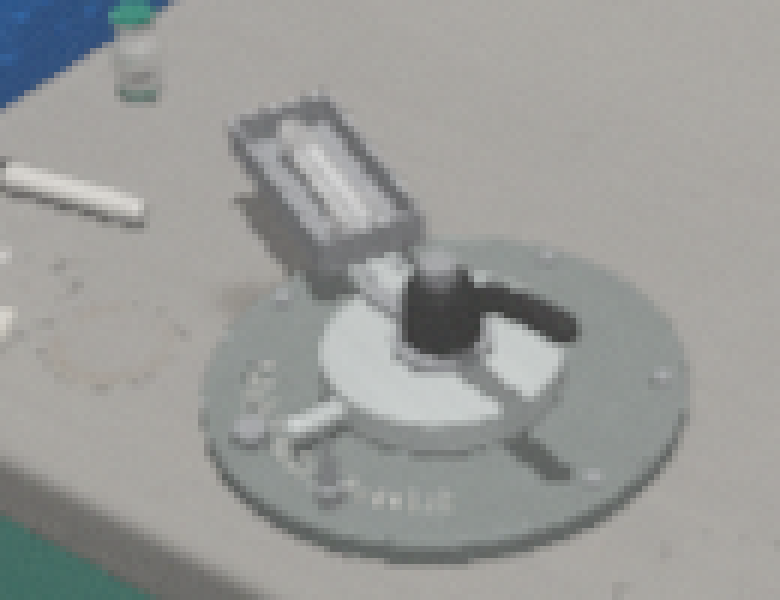

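View pics/c2.png

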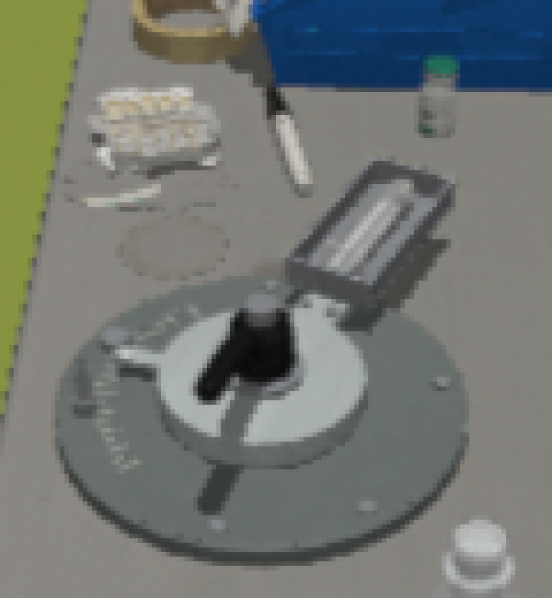

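```bash
cat >> h.py <<'E'
from scipy.spatial.transform import Rotation as R
def ray(n,u,v,T=None):
    c=camera_info(n)
    d=np.array([(u-c['cx'])/c['fx'],(v-c['cy'])/c['fy'],1.])
    M=np.linalg.inv(c['world_to_cam']) if n!='wrist' else T@c['mount']
    return M[:3,3],M[:3,:3]@d
def onz(n,u,v,z,T=None):
    o,d=ray(n,u,v,T); return o+d*(z-o[2])/d[2]
def pose(s=None):
    s=s or telemetry.sense(); T=np.eye(4);T[:3,:3]=R.from_quat(s['ee_rot']).as_matrix();T[:3,3]=s['tcp_pos'];return T
def proj(n,p,T=None):
    c=camera_info(n)
    M=c['world_to_cam'] if n!='wrist' else np.linalg.inv(T@c['mount'])
    q=M[:3,:3]@np.array(p)+M[:3,3]; return np.array([c['fx']*q[0]/q[2]+c['cx'],c['fy']*q[1]/q[2]+c['cy']])
E
python3 - <<'E'
from h import *
S=lambda u,v,z:onz('side',220+u/4.6,130+v/4.6,z).round(3)
C=lambda u,v,z:onz('scene',180+u/6,160+v/6,z).round(3)
print('spindle',S(262,308,.088),C(440,262,.088))
print('leverend',S(208,388,.104),C(570,325,.104))
print('pointer tip',S(112,352,.026),C(285,432,.026))
print('postA',S(115,335,.022),C(250,435,.022),'postB',S(82,405,.022),C(328,480,.022))
print('postA high',S(115,335,.056),C(250,435,.056),'postB',S(82,405,.056),C(328,480,.056))
print('vial',S(437,130,0),C(138,95,0))
print('tray',S(372,230,.055),C(325,165,.055))
print('bottle',onz('side',323,295,0), onz('scene',340,238,0))
print('pump',onz('scene',381,290,0))
E
```

```text
spindle [0.501 0.051 0.088] [0.495 0.052 0.088]
leverend [ 0.475 -0.038  0.104] [ 0.475 -0.042  0.104]
pointer tip [0.409 0.084 0.026] [0.407 0.083 0.026]
postA [0.409 0.106 0.022] [0.399 0.099 0.022] postB [0.395 0.04  0.022] [0.395 0.046 0.022]
postA high [0.414 0.064 0.056] [0.37  0.071 0.056] postB [0.401 0.002 0.056] [0.367 0.02  0.056]
vial [0.623 0.377 0.   ] [0.613 0.376 0.   ]
tray [0.568 0.173 0.055] [0.562 0.185 0.055]
bottle [ 0.61027784 -0.19436875  0.        ] [ 5.96452667e-01 -1.87456720e-01 -1.11022302e-16]
pump [ 0.47832999 -0.37676661  0.        ]
```

move_arm --pt "-0.038 0.031 0 0 0 0 -1" --pt "-0.038 0.031 0 0 0 0 -1" --pt "-0.038 0.031 0 0 0 0 -1" --pt "-0.038 0.031 0 0 0 0 -1" --pt "-0.038 0.031 0 0 0 0 -1" --pt "-0.038 0.031 0 0 0 0 -1" --pt "-0.038 0.031 0 0 0 0 -1" --pt "-0.038 0.031 0 0 0 0 -1"

```text
clock: 0.95
tcp_pos: [0.3325, 0.2308, 0.2484]
ee_rot: [0.805, 0.593, 0.0, -0.0]
contact_force: [1.3, 0.9, -0.6]
gripper_width: 0.0855
```

move_arm --pt "-0.038 0.031 0 0 0 0 -1" --pt "-0.038 0.031 0 0 0 0 -1" --pt "-0.038 0.031 0 0 0 0 -1" --pt "-0.038 0.031 0 0 0 0 -1" --pt "-0.038 0.031 0 0 0 0 -1" --pt "0 0 0 0 0 8.5 -1" --pt "0 0 0 0 0 8.5 -1" --pt "0 0 0 0 0 8.5 -1"

```text
clock: 1.75
tcp_pos: [0.4236, 0.0047, 0.2482]
ee_rot: [0.918, 0.397, -0.0, -0.0]
contact_force: [0.2, 0.2, -0.4]
gripper_width: 0.0851
```

move_arm --pt "0 0 0 0 0 8.5 -1" --pt "0 0 0 0 0 8.5 -1" --pt "0 0 0 0 0 8.5 -1" --pt "0 0 0 0 0 8.5 -1" --pt "0 0 0 0 0 8.5 -1" --pt "0 0 0 0 0 8.5 -1" --pt "0 0 0 0 0 8.5 -1" --pt "0 0 0 0 0 0 -1"

```text
clock: 2.55
tcp_pos: [0.4235, 0.0053, 0.2482]
ee_rot: [0.994, -0.108, -0.0, 0.0]
contact_force: [-1.4, 0.3, 0.2]
gripper_width: 0.0852
```

```bash
python3 - <<'E'
from h import *
s=telemetry.sense(); print(s['qpos'],s['joint_vel'],s['contact_force']);T=pose(s);print(T.round(4)); np.save('T1.npy',T)
f=grab_frame('wrist'); cv2.imwrite("pics/w1.png",f[:,:,::-1]); 
E
```

```text
[-0.67596758  0.09222322  0.59354589  2.06607294 -0.06128919  1.00008565
 -0.26826902] [ 0.00911981 -0.00218472 -0.01262355 -0.00076784  0.00124501 -0.00058371
  0.18243529] [-1.37658103  0.3436754   0.24259061]
[[ 9.765e-01 -2.153e-01 -2.000e-04  4.235e-01]
 [-2.153e-01 -9.765e-01  0.000e+00  5.300e-03]
 [-2.000e-04  0.000e+00 -1.000e+00  2.482e-01]
 [ 0.000e+00  0.000e+00  0.000e+00  1.000e+00]]
```

View pics/w1.png

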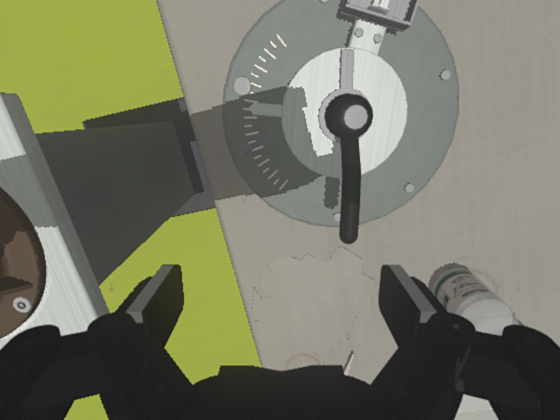

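```bash
python3 - <<'E'
from h import *
s=telemetry.sense(); T=pose(s);print(s['joint_vel'].round(3)); np.save('T1.npy',T)
f=grab_frame('wrist')[:,:,::-1]; cv2.imwrite("pics/w2.png",f); 
a=f[40:260,200:480]; cv2.imwrite('pics/c3.png',cv2.resize(a,None,fx=2.7,fy=2.7,interpolation=3))
a=f[60:190,220:350]; cv2.imwrite('pics/c4.png',cv2.resize(a,None,fx=4.5,fy=4.5,interpolation=3))
E
```

```text
[ 0.004 -0.001 -0.008 -0.003  0.001 -0.001  0.058]
```

View pics/c3.png

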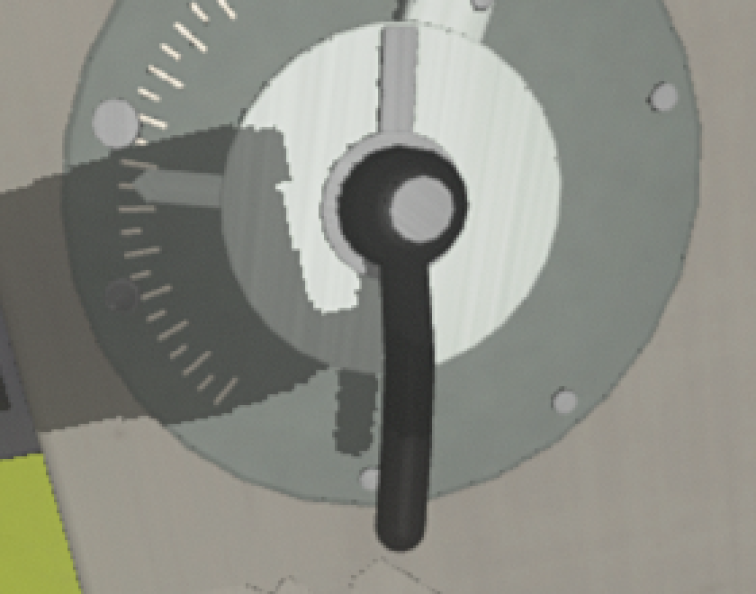

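View pics/c4.png

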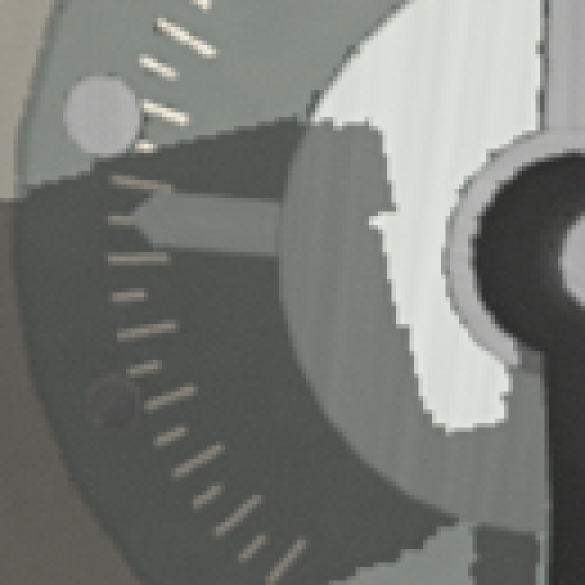

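```bash
python3 - <<'E'
from h import *
T=np.load('T1.npy')
W=lambda u,v,z:onz('wrist',220+u/4.5,60+v/4.5,z,T)
V=lambda u,v,z:onz('wrist',200+u/2.7,40+v/2.7,z,T)
pv=V(421,210,.088);print('pivot',pv)
# foot: rim circle fit
pts=np.array([V(u,v,.014)[:2] for u,v in [(64,160),(700,190),(470,470),(660,330),(250,478),(82,330),(75,100)]])
A=np.c_[2*pts,np.ones(len(pts))];x=np.linalg.lstsq(A,(pts**2).sum(1),rcond=None)[0];print('foot',x[:2],np.sqrt(x[2]+x[:2]@x[:2]))
P=np.r_[x[:2],0]
def pol(n,p):
    d=p-P;print(n,p.round(4),'r',np.hypot(*d[:2]).round(4),'ang',np.degrees(np.arctan2(d[1],d[0])).round(1))
pol('stud',W(102,115,.022));pol('pinbase',W(113,402,.014));pol('pin tip',W(113,402,.056));pol('ptr tip',W(132,220,.026));pol('lever end',V(400,527,.104));pol('lever72',V(408,420,.1))
pol('ptr root',W(280,225,.026))
for z in(.014,.056): print(proj('wrist',P+[0.108*np.cos(np.radians(187)),.108*np.sin(np.radians(187)),z],T))
E
python3 - <<'E'
import cv2
f=cv2.imread('pics/w2.png')[130:170,225:270]
f=cv2.convertScaleAbs(f,alpha=2.5,beta=-60)
cv2.imwrite('pics/c5.png',cv2.resize(f,None,fx=14,fy=14,interpolation=0))
E
```

```text
pivot [0.49752554 0.05727955 0.088     ]
foot [0.49783685 0.06020194] 0.12321723155169625
stud [0.4055 0.1074 0.022 ] r 0.1037 ang 152.9
pinbase [0.3917 0.045  0.014 ] r 0.1072 ang -171.9
pin tip [0.3971 0.0487 0.056 ] r 0.1014 ang -173.5
ptr tip [0.407  0.0843 0.026 ] r 0.0939 ang 165.2
lever end [ 0.473  -0.0378  0.104 ] r 0.1011 ang -104.2
lever72 [ 0.4816 -0.0044  0.1   ] r 0.0666 ang -104.1
ptr root [0.4391 0.0763 0.026 ] r 0.0609 ang 164.7
[243.71403835 147.69275699]
[238.96119471 152.44850104]
```

View pics/c5.png

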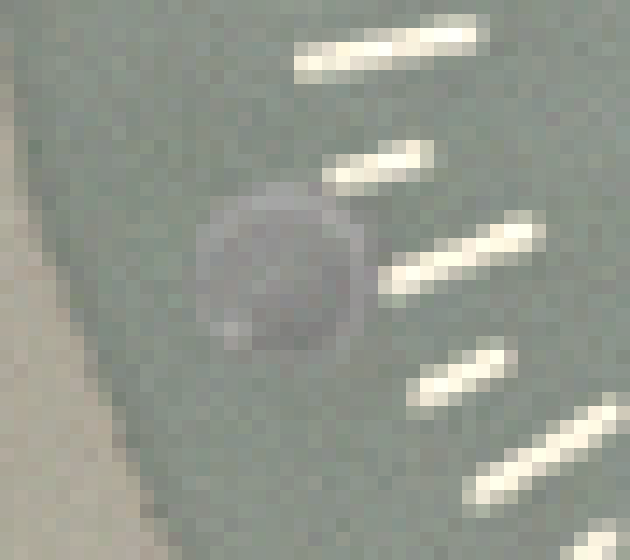

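move_arm --pt "0.029 0.006 0 0 0 2 -1" --pt "0.029 0.005 0 0 0 0 -1" --pt "0 0 0.04 0 0 0 -1" --pt "0 0 0.04 0 0 0 -1" --pt "0 0 0.04 0 0 0 -1" --pt "0 0 0.028 0 0 0 -1" --pt "0 0 0 0 0 0 -1" --grip_force 30

```text
clock: 3.35
tcp_pos: [0.4752, -0.0189, 0.0974]
ee_rot: [0.992, -0.123, -0.003, 0.001]
contact_force: [-0.1, -0.4, 0.3]
gripper_width: 0.0849
```

```bash
python3 - <<'E'
from h import *
s=telemetry.sense(); print(s['tcp_pos'],R.from_quat(s['ee_rot']).as_matrix()[:,0],s['contact_force'],s['joint_vel'].round(2))
f=grab_frame('wrist')[:,:,::-1]; cv2.imwrite("pics/w3.png",f); 
E
```

```text
[ 0.47520527 -0.01888096  0.09739995] [ 0.96980365 -0.24381542 -0.00590898] [-0.0515986  -0.42142044  0.33053387] [-0.02 -0.07  0.04 -0.06  0.05  0.08 -0.06]
```

View pics/w3.png

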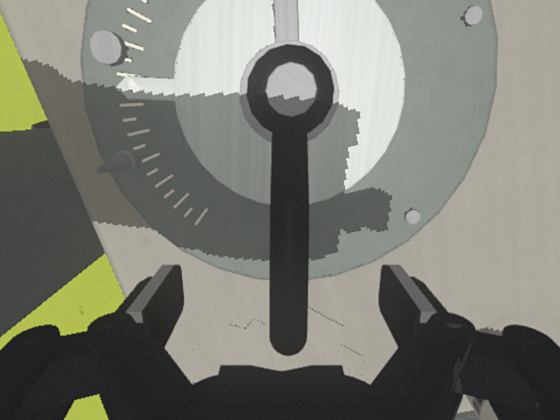

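```bash
python3 - <<'E'
from h import *
s=telemetry.sense();T=pose(s);print(s['joint_vel'].round(2),s['tcp_pos'])
o=lambda u,v,z:onz('wrist',u,v,z,T)
p=o(291,89,.088);print(p)
def pol(n,q):
    d=q-p;print(n,q.round(4),'r',np.hypot(*d[:2]).round(4),'ang',np.degrees(np.arctan2(d[1],d[0])).round(1))
pol('lever end',o(289,336,.104));pol('lev60',o(290,200,.1)) ;pol('pin tip',o(99,170,.056));pol('pinbase',o(123,158,.014));pol('ptr',o(120,84,.026));pol('stud',o(106,46,.022))
a=cv2.imread('pics/w3.png')[20:200,70:300];cv2.imwrite('pics/c6.png',cv2.resize(a,None,fx=3.3,fy=3.3,interpolation=3))
E
```

```text
[-0.01 -0.05  0.03 -0.04  0.02  0.02 -0.03] [ 0.47649632 -0.01904618  0.0993515 ]
[0.49906702 0.05801531 0.088     ]
lever end [ 0.4738 -0.0401  0.104 ] r 0.1013 ang -104.4
lev60 [0.4885 0.0177 0.1   ] r 0.0416 ang -104.7
pin tip [0.3949 0.0456 0.056 ] r 0.1049 ang -173.2
pinbase [0.3884 0.0477 0.014 ] r 0.1112 ang -174.7
ptr [0.4084 0.0873 0.026 ] r 0.0953 ang 162.1
stud [0.4067 0.1086 0.022 ] r 0.1053 ang 151.3
```

View pics/c6.png

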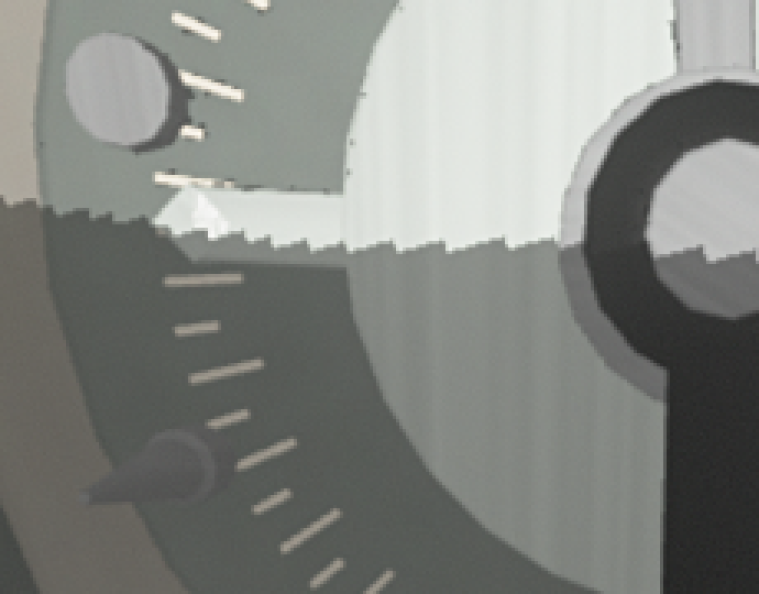

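move_arm --pt "0.002 0 0 0 0 0 0.43" --pt "0 0 0 0 0 0 0.43" --pt "0 0 0 0 0 0 0.43" --pt "0 0 0 0 0 0 0.43" --pt "0 0 0 0 0 0 0.43"

```text
clock: 3.9
tcp_pos: [0.4798, -0.0191, 0.1008]
ee_rot: [0.992, -0.124, 0.0, -0.0]
contact_force: [0.4, -0.2, 0.3]
gripper_width: 0.0245
```

move_arm --pt "0.0083 -0.0004 0 0 0 -6 0.43" --pt "0.0083 -0.0004 0 0 0 -6 0.43" --pt "0.0083 -0.0004 0 0 0 -6 0.43" --pt "0.0083 -0.0004 0 0 0 -6 0.43" --pt "0 0 0 0 0 0 0.43"

```text
clock: 4.4
tcp_pos: [0.5127, -0.0205, 0.1002]
ee_rot: [0.996, 0.086, -0.0, -0.0]
contact_force: [-1.2, 0.6, -0.2]
gripper_width: 0.0242
```

```bash
python3 - <<'E'
from h import *
s=telemetry.sense(); T=pose(s);print(T.round(4)[:3],s['contact_force'],s['gripper_width'])
f=grab_frame('wrist')[:,:,::-1]; cv2.imwrite("pics/w4.png",f); 
E
```

```text
[[ 9.853e-01  1.706e-01 -4.000e-04  5.127e-01]
 [ 1.706e-01 -9.853e-01  4.000e-04 -2.050e-02]
 [-4.000e-04 -5.000e-04 -1.000e+00  1.002e-01]] [-1.24092955  0.59635097 -0.17924534] 0.024202183931071805
```

View pics/w4.png

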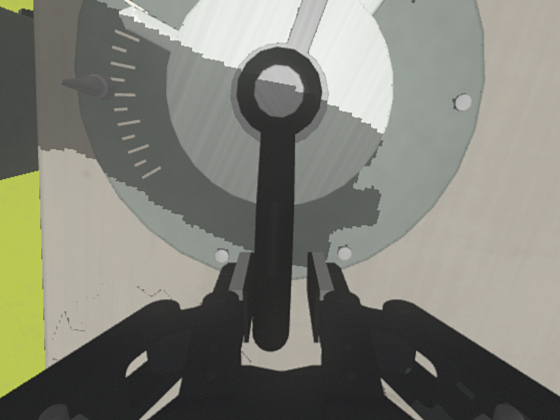

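move_arm --pt "0.0083 -0.0004 0 0 0 -6 0.43" --pt "0.0083 -0.0004 0 0 0 -6 0.43" --pt "0.0083 -0.0004 0 0 0 -6 0.43" --pt "0.0083 -0.0004 0 0 0 -6 0.43" --pt "0.0083 -0.0004 0 0 0 -6 0.43" --pt "0.0083 -0.0004 0 0 0 -6 0.43" --pt "0.0083 -0.0004 0 0 0 -6 0.43" --pt "0 0 0 0 0 0 0.43"

```text
clock: 5.25
tcp_pos: [0.5611, 0.0082, 0.1001]
ee_rot: [0.9, 0.436, -0.0, -0.0]
contact_force: [-0.9, -0.4, 0.6]
gripper_width: 0.0245
```

```bash
python3 - <<'E'
from h import *
s=telemetry.sense(); T=pose(s);print(T.round(4)[:3],s['contact_force'],s['qpos'].round(2))
f=grab_frame('wrist')[:,:,::-1]; cv2.imwrite("pics/w5.png",f); 
E
```

```text
[[ 6.203e-01  7.844e-01 -9.000e-04  5.611e-01]
 [ 7.844e-01 -6.203e-01 -2.000e-04  8.200e-03]
 [-7.000e-04 -6.000e-04 -1.000e+00  1.001e-01]] [-0.93443534 -0.40234901  0.59764602] [-0.25  0.5   0.2   1.9  -0.14  0.75  0.92]
```

View pics/w5.png

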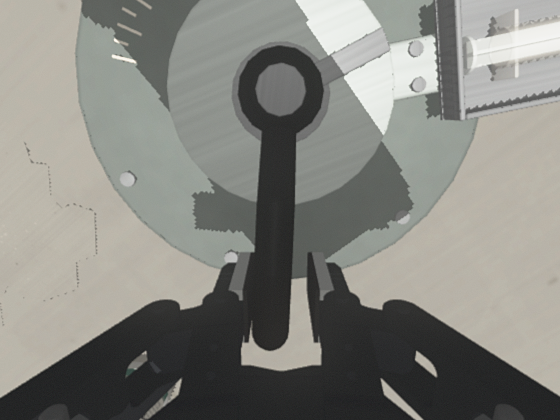

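move_arm --pt "0 0 -0.04 0 0 0 0.43" --pt "0 0 -0.04 0 0 0 -1" --pt "0.037 -0.027 0 0 0 0 -1" --pt "0.037 -0.027 0 0 0 0 -1" --pt "0.037 -0.027 0 0 0 0 -1" --pt "0.036 -0.027 0 0 0 0 -1" --pt "0 0 0 0 0 7.9 -1" --pt "0 0 0 0 0 7.9 -1"

```text
clock: 6.1
tcp_pos: [0.5677, 0.1925, 0.1803]
ee_rot: [0.952, 0.305, 0.001, -0.0]
contact_force: [1.1, -1.2, -0.2]
gripper_width: 0.0853
```

move_arm --pt "0 0 0 0 0 7.9 -1" --pt "0 0 0 0 0 7.9 -1" --pt "0 0 0 0 0 7.9 -1" --pt "0 0 0 0 0 7.9 -1" --pt "0 0 0 0 0 7.9 -1" --pt "0 0 0 0 0 7.9 -1" --pt "0 0 0 0 0 7.9 -1" --pt "0 0 0 0 0 7.9 -1"

```text
clock: 6.9
tcp_pos: [0.5681, 0.1904, 0.1806]
ee_rot: [0.97, -0.241, 0.001, -0.0]
contact_force: [0.5, -0.0, -0.8]
gripper_width: 0.0854
```

move_arm --pt "0 0 0 0 0 0 -1" --pt "0 0 0 0 0 0 -1"

```text
clock: 7.1
tcp_pos: [0.568, 0.1905, 0.1804]
ee_rot: [0.972, -0.235, 0.0, -0.0]
contact_force: [0.2, 0.0, -0.1]
gripper_width: 0.0853
```

```bash
python3 - <<'E'
from h import *
s=telemetry.sense(); T=pose(s);print(T.round(4)[:3],s['contact_force'],s['joint_vel'].round(2),s['qpos'].round(2));np.save('T6.npy',T)
f=grab_frame('wrist')[:,:,::-1]; cv2.imwrite("pics/w6.png",f); 
E
```

```text
[[ 8.894e-01 -4.571e-01  7.000e-04  5.680e-01]
 [-4.571e-01 -8.894e-01  1.000e-04  1.905e-01]
 [ 6.000e-04 -4.000e-04 -1.000e+00  1.804e-01]] [ 0.22610315  0.02637782 -0.13915065] [ 0.01 -0.   -0.01 -0.    0.    0.    0.01] [-0.79  0.49  0.54  1.76 -0.3   0.98 -0.6 ]
```

View pics/w6.png

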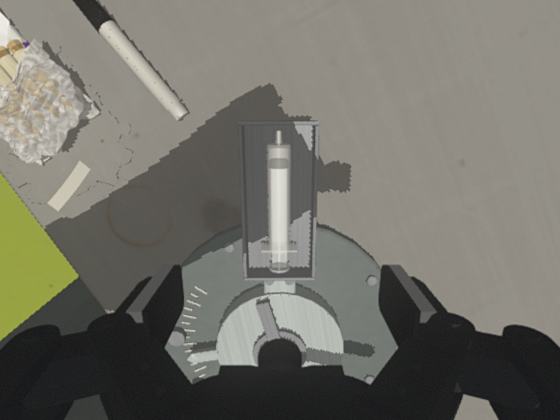

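move_arm --pt "0 0 0.04 0 0 0 -1" --pt "0 0 0.04 0 0 0 -1" --pt "0 0 0.03 0 0 0 -1" --pt "0 0 0.02 0 0 0 -1" --pt "0 0 0 0 0 0 -0.5" --pt "0 0 0 0 0 0 0" --pt "0 0 0 0 0 0 0" --pt "0 0 0 0 0 0 0" --grip_force 20

```text
clock: 7.95
tcp_pos: [0.568, 0.1903, 0.0509]
ee_rot: [0.972, -0.236, 0.0, -0.0]
contact_force: [-0.1, -1.1, -6.9]
gripper_width: 0.0593
```

```bash
python3 - <<'E'
from h import *
s=telemetry.sense(); T=pose(s);print(T.round(4)[:3],s['contact_force'],s['joint_vel'].round(2),s['gripper_width'])
f=grab_frame('wrist')[:,:,::-1]; cv2.imwrite("pics/w7.png",f); 
E
```

```text
[[ 8.887e-01 -4.584e-01  3.000e-04  5.680e-01]
 [-4.584e-01 -8.887e-01  1.000e-04  1.903e-01]
 [ 3.000e-04 -3.000e-04 -1.000e+00  5.090e-02]] [-0.10776036 -1.10446024 -6.91314098] [ 0.  0.  0.  0. -0. -0.  0.] 0.059339603470197094
```

View pics/w7.png

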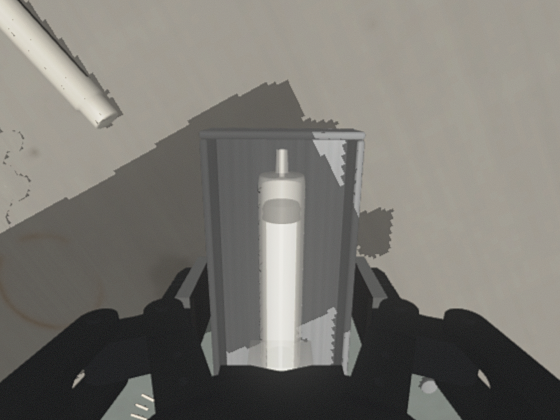

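move_arm --pt "-0.0105 0.0004 0 0 0 -4 0" --pt "-0.0105 0.0004 0 0 0 -4 0" --pt "-0.0105 0.0004 0 0 0 -4 0" --pt "-0.0105 0.0004 0 0 0 -4 0" --pt "-0.0105 0.0004 0 0 0 -4 0" --pt "-0.0105 0.0004 0 0 0 -4 0" --pt "0 0 0 0 0 0 0" --pt "0 0 0 0 0 0 0"

```text
clock: 8.8
tcp_pos: [0.5081, 0.2071, 0.0509]
ee_rot: [1.0, -0.029, 0.0, -0.0]
contact_force: [0.2, 0.8, -3.5]
gripper_width: 0.0595
```

```bash
python3 - <<'E'
from h import *
s=telemetry.sense(); T=pose(s);print(T.round(4)[:3],s['contact_force'],s['joint_vel'].round(2),s['gripper_width'])
d=s['tcp_pos']-[.4985,.0575,0];print(np.degrees(np.arctan2(d[1],d[0])),np.hypot(*d[:2]))
print(np.degrees(np.arctan2(-T[1,1],-T[0,1])))
for n in ('scene','side'):
  f=grab_frame(n)[:,:,::-1]; cv2.imwrite(f"pics/{n}8.png",f)
  a=f[180:260,200:310] if n=='scene' else f[150:260,220:330]
  cv2.imwrite(f'pics/c8{n}.png',cv2.resize(a,None,fx=5,fy=5,interpolation=3))
E
```

```text
[[ 9.983e-01 -5.880e-02  9.000e-04  5.081e-01]
 [-5.880e-02 -9.983e-01  7.000e-04  2.071e-01]
 [ 9.000e-04 -7.000e-04 -1.000e+00  5.090e-02]] [ 0.16009558  0.78131803 -3.53155337] [ 0.    0.01  0.   -0.01 -0.01  0.01 -0.01] 0.05946783927746662
86.33540483801647 0.14987890011323934
86.62690144680268
```

View pics/c8side.png

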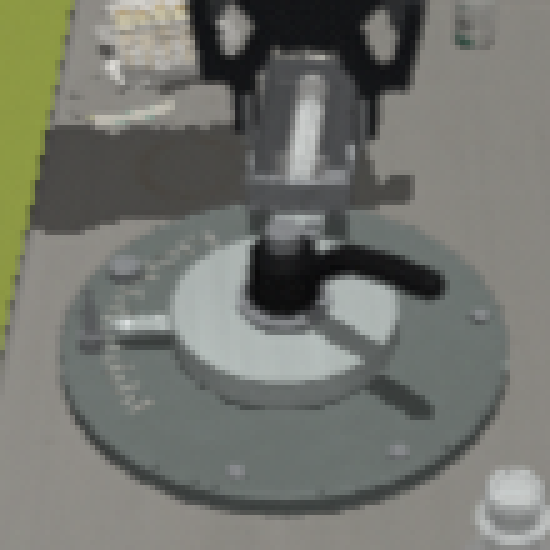

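View pics/c8scene.png

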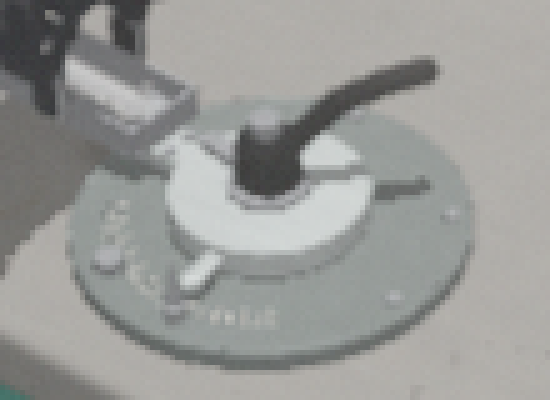

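move_arm --pt "0 0 0 0 0 0 -0.5" --pt "0 0 0 0 0 0 -1" --pt "0 0 0 0 0 0 -1" --pt "0 0 -0.03 0 0 0 -1" --pt "0 0 -0.05 0 0 0 -1" --pt "0 0 -0.05 0 0 0 -1" --pt "0 0 -0.05 0 0 0 -1"

```text
clock: 9.6
tcp_pos: [0.5073, 0.2064, 0.2324]
ee_rot: [1.0, -0.029, 0.0, 0.0]
contact_force: [0.2, 1.6, -1.1]
gripper_width: 0.0851
```

move_arm --pt "-0.013 0.04 0 0 0 0 -1" --pt "-0.013 0.04 0 0 0 0 -1" --pt "-0.013 0.04 0 0 0 0 -1" --pt "-0.013 0.04 0 0 0 0 -1" --pt "-0.013 0.04 0 0 0 0 -1" --pt "0 0 0 0 0 0 -1" --pt "0 0 0 0 0 0 -1"

```text
clock: 10.3
tcp_pos: [0.4311, 0.0103, 0.2307]
ee_rot: [1.0, -0.03, 0.0, -0.001]
contact_force: [-0.0, 1.0, 1.0]
gripper_width: 0.0856
```

```bash
python3 - <<'E'
from h import *
s=telemetry.sense(); T=pose(s);print(T.round(4)[:3],s['joint_vel'].round(2));np.save('T9.npy',T)
f=grab_frame('wrist')[:,:,::-1]; cv2.imwrite("pics/w9.png",f); 
a=f[20:270,200:490]; cv2.imwrite('pics/c9.png',cv2.resize(a,None,fx=2.4,fy=2.4,interpolation=3))
E
```

```text
[[ 9.982e-01 -6.000e-02  1.000e-03  4.311e-01]
 [-6.000e-02 -9.982e-01  1.000e-03  1.030e-02]
 [ 9.000e-04 -1.100e-03 -1.000e+00  2.307e-01]] [-0.03  0.02 -0.03 -0.02 -0.01 -0.   -0.  ]
```

View pics/w9.png

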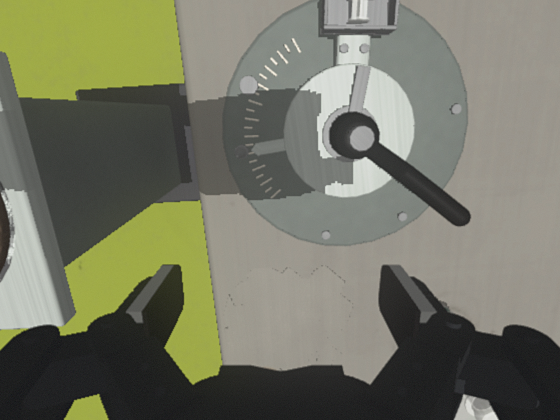

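View pics/c9.png

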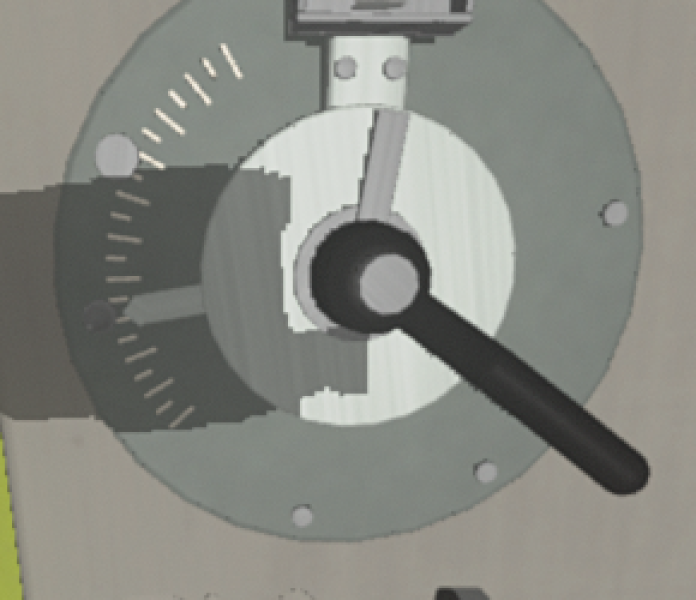

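```bash
python3 - <<'E'
import cv2
f=cv2.imread('pics/w9.png')[120:180,225:305]
f=cv2.convertScaleAbs(f,alpha=2.5,beta=-60)
cv2.imwrite('pics/c10.png',cv2.resize(f,None,fx=10,fy=10,interpolation=0))
E
```

```text
(no output)
```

View pics/c10.png

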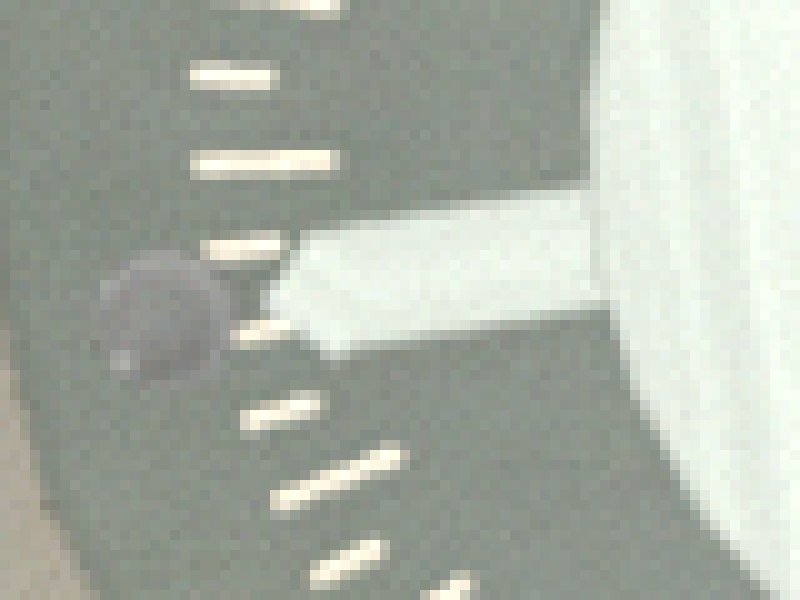

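```bash
python3 - <<'E'
from h import *
T=np.load('T9.npy')
o=lambda u,v,z:onz('wrist',225+u/10,120+v/10,z,T)
tip=o(265,298,.026);pb=o(163,315,.014);pt=o(120,360,.056)
# edges of pointer bar
m=(o(590,183,.026)+o(605,303,.026))/2
m2=(o(335,228,.026)+o(342,358,.026))/2
q=onz('wrist',361.5,138,.088,T);sp=q
for nm,pv in(('spindle',sp),('avg',np.array([.4985,.0575,0]))):
  for n,x in(('tip',tip),('m',m),('m2',m2),('pinb',pb),('pint',pt)):
    d=x-pv;print(nm,n,x.round(4),np.hypot(*d[:2]).round(4),np.degrees(np.arctan2(d[1],d[0])).round(2)%360)
d=m2-m;print('bar dir',np.degrees(np.arctan2(d[1],d[0]))%360)
u=(m2-m)[:2];u/=np.linalg.norm(u);n=np.array([-u[1],u[0]])
print('offset of pin base/tip from bar line mm',(pb-m)[:2]@n*1e3,(pt-m)[:2]@n*1e3)
P=sp; 
for e in((452/1+0,0),): pass
le=onz('wrist',200+622/2.4,20+470/2.4,.104,T);d=le-sp;print('lever',le,np.hypot(*d[:2]),np.degrees(np.arctan2(d[1],d[0])))
E
```

```text
spindle tip [0.4035 0.0474 0.026 ] 0.0944 186.4
spindle m [0.4366 0.0507 0.026 ] 0.0612 186.76
spindle m2 [0.4108 0.0474 0.026 ] 0.0872 186.92
spindle pinb [0.3918 0.045  0.014 ] 0.1063 186.96
spindle pint [0.3928 0.0458 0.056 ] 0.1052 186.58
avg tip [0.4035 0.0474 0.026 ] 0.0955 186.08
avg m [0.4366 0.0507 0.026 ] 0.0623 186.27
avg m2 [0.4108 0.0474 0.026 ] 0.0883 186.58
avg pinb [0.3918 0.045  0.014 ] 0.1074 186.67
avg pint [0.3928 0.0458 0.056 ] 0.1063 186.3
bar dir 187.31137108894671
offset of pin base/tip from bar line mm -0.0657235415205799 -0.7461537191204889
lever [ 0.57201123 -0.00654128  0.104     ] 0.09861503039113473 -40.802444905247626
```

move_arm --pt "0 0 0 0 0 -7.5 -1" --pt "0 0 0 0 0 -7.5 -1" --pt "0 0 0 0 0 -7.5 -1" --pt "0 0 0 0 0 -7.5 -1" --pt "0 0 0 0 0 -7.5 -1" --pt "0 0 0 0 0 -7.5 -1" --pt "0 0 0 0 0 -7.6 -1" --pt "0.02 0.025 0 0 0 0 -1"

```text
clock: 11.15
tcp_pos: [0.4612, 0.0113, 0.23]
ee_rot: [0.907, 0.42, -0.001, -0.001]
contact_force: [2.0, 0.6, -0.4]
gripper_width: 0.0854
```

move_arm --pt "0.02 0.025 0 0 0 0 -1" --pt "0.02 0.025 0 0 0 0 -1" --pt "0.02 0.025 0 0 0 0 -1" --pt "0 0 0.04 0 0 0 -1" --pt "0 0 0.04 0 0 0 -1" --pt "0 0 0.03 0 0 0 -1" --pt "0 0 0 0 0 0 -1" --pt "0 0 0 0 0 0 -1"

```text
clock: 11.95
tcp_pos: [0.5595, 0.0072, 0.1204]
ee_rot: [0.909, 0.418, -0.0, -0.0]
contact_force: [0.9, -0.0, 0.4]
gripper_width: 0.0851
```

```bash
python3 - <<'E'
from h import *
s=telemetry.sense(); T=pose(s);print(T.round(4)[:3],s['joint_vel'].round(2))
f=grab_frame('wrist')[:,:,::-1]; cv2.imwrite("pics/w11.png",f); 
E
```

```text
[[ 6.511e-01  7.590e-01 -9.000e-04  5.595e-01]
 [ 7.590e-01 -6.511e-01 -1.000e-04  7.200e-03]
 [-6.000e-04 -6.000e-04 -1.000e+00  1.204e-01]] [-0.   -0.04  0.02 -0.02  0.    0.    0.  ]
```

View pics/w11.png

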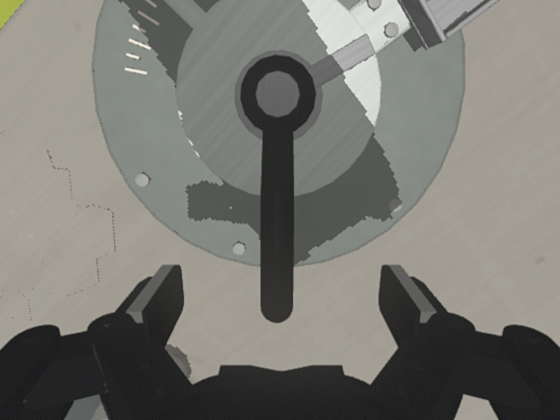

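move_arm --pt "-0.001 0 0.02 0 0 0 -1" --pt "0 0 0 0 0 0 0.43" --pt "0 0 0 0 0 0 0.43" --pt "0 0 0 0 0 0 0.43" --pt "0 0 0 0 0 0 0.43" --pt "0 0 0 0 0 0 0.43"

```text
clock: 12.6
tcp_pos: [0.5588, 0.0056, 0.101]
ee_rot: [0.909, 0.417, 0.001, 0.0]
contact_force: [0.1, -0.1, -0.5]
gripper_width: 0.0247
```

move_arm --pt "-0.0083 -0.0004 0 0 0 6 0.43" --pt "-0.0083 -0.0004 0 0 0 6 0.43" --pt "-0.0083 -0.0004 0 0 0 6 0.43" --pt "-0.0083 -0.0004 0 0 0 6 0.43" --pt "-0.0083 -0.0004 0 0 0 6 0.43" --pt "-0.0083 -0.0004 0 0 0 6 0.43" --pt "-0.0083 -0.0004 0 0 0 6 0.43" --pt "-0.0083 -0.0004 0 0 0 6 0.43"

```text
clock: 13.4
tcp_pos: [0.5015, -0.0218, 0.1009]
ee_rot: [1.0, 0.01, 0.002, -0.0]
contact_force: [4.6, 1.9, -1.3]
gripper_width: 0.0243
```

move_arm --pt "-0.0042 -0.0001 0 0 0 3 0.43" --pt "-0.0042 -0.0001 0 0 0 3 0.43" --pt "-0.0042 -0.0001 0 0 0 3 0.43" --pt "-0.0042 -0.0001 0 0 0 3 0.43" --pt "-0.0042 -0.0001 0 0 0 3 0.43" --pt "0 0 0 0 0 0 0.43"

```text
clock: 14.0
tcp_pos: [0.4804, -0.0199, 0.1009]
ee_rot: [0.993, -0.119, 0.001, -0.0]
contact_force: [3.1, 0.4, 0.1]
gripper_width: 0.0243
```

```bash
python3 - <<'E'
from h import *
s=telemetry.sense(); T=pose(s);print(T.round(4)[:3],s['joint_vel'].round(2),s['contact_force'])
d=s['tcp_pos']-[.4985,.0575,0];print(np.degrees(np.arctan2(d[1],d[0])),np.hypot(*d[:2]))
f=grab_frame('wrist')[:,:,::-1]; cv2.imwrite("pics/w12.png",f); 
E
```

```text
[[ 9.715e-01 -2.372e-01  2.400e-03  4.804e-01]
 [-2.372e-01 -9.715e-01  0.000e+00 -1.990e-02]
 [ 2.300e-03 -6.000e-04 -1.000e+00  1.009e-01]] [ 0.01  0.   -0.01 -0.01  0.01  0.01  0.05] [3.05302851 0.3655177  0.13372063]
-103.1488408468785 0.07947599005214116
```

View pics/w12.png

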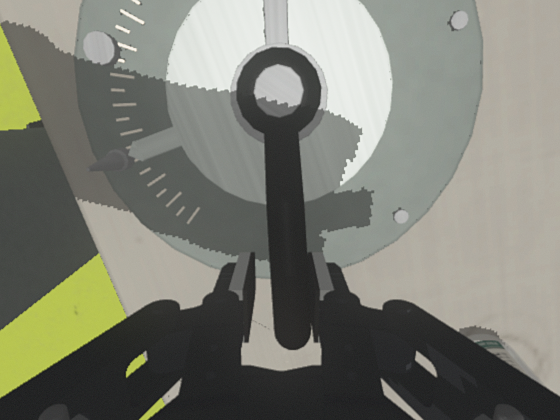

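move_arm --pt "-0.0028 0 0 0 0 2 0.43" --pt "-0.0028 0 0 0 0 2 0.43" --pt "0 0 0 0 0 0 0.43"

```text
clock: 14.35
tcp_pos: [0.475, -0.0185, 0.1008]
ee_rot: [0.988, -0.154, 0.001, -0.0]
contact_force: [5.0, 1.8, 0.9]
gripper_width: 0.0242
```

move_arm --pt "-0.002 0 0 0 0 0 0.43" --pt "-0.002 0 0 0 0 0 0.43" --pt "0 0 0 0 0 0 0.43"

```text
clock: 14.65
tcp_pos: [0.4716, -0.0178, 0.1008]
ee_rot: [0.988, -0.153, 0.001, 0.0]
contact_force: [6.4, -0.9, -1.0]
gripper_width: 0.024
```

```bash
python3 - <<'E'
from h import *
s=telemetry.sense(); T=pose(s);print(T.round(4)[:3],s['joint_vel'].round(2),s['contact_force'])
f=grab_frame('wrist')[:,:,::-1]; cv2.imwrite("pics/w13.png",f); 
o=lambda u,v,z:onz('wrist',u,v,z,T)
E
```

```text
[[ 9.532e-01 -3.025e-01  2.800e-03  4.716e-01]
 [-3.025e-01 -9.532e-01 -5.000e-04 -1.780e-02]
 [ 2.800e-03 -4.000e-04 -1.000e+00  1.008e-01]] [ 0.  0.  0. -0.  0.  0.  0.] [ 6.43986285 -0.89929546 -1.04086028]
```

View pics/w13.png

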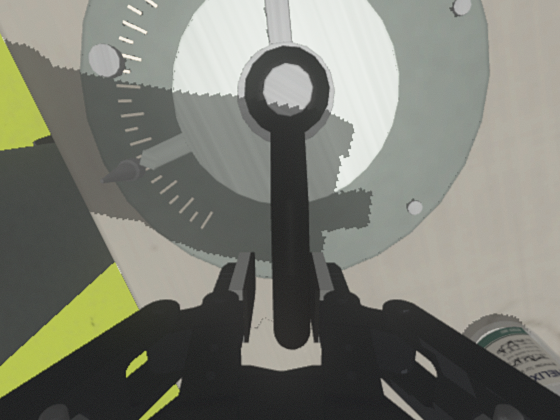

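move_arm --pt "-0.002 0 0 0 0 0 0.43" --pt "-0.002 0 0 0 0 0 0.43" --pt "0 0 0 0 0 0 0.43"

```text
clock: 15.0
tcp_pos: [0.4713, -0.0177, 0.1015]
ee_rot: [0.988, -0.153, 0.005, 0.001]
contact_force: [16.8, -4.2, -9.8]
gripper_width: 0.0246
```

move_arm --pt "-0.002 0 0 0 0 0 0.43" --pt "-0.002 0 0 0 0 0 0.43" --pt "0 0 0 0 0 0 0.43"

```text
clock: 15.3
tcp_pos: [0.471, -0.0176, 0.1024]
ee_rot: [0.988, -0.154, 0.008, 0.001]
contact_force: [27.3, -8.1, -13.8]
gripper_width: 0.0241
```

```bash
python3 - <<'E'
from h import *
s=telemetry.sense(); T=pose(s);print(T.round(4)[:3],s['contact_force'],s['torque'])
f=grab_frame('wrist')[:,:,::-1]; cv2.imwrite("pics/w14.png",f); 
E
```

```text
[[ 9.527e-01 -3.034e-01  1.620e-02  4.710e-01]
 [-3.034e-01 -9.529e-01 -5.100e-03 -1.760e-02]
 [ 1.690e-02 -1.000e-04 -9.999e-01  1.024e-01]] [ 27.32894432  -8.12713798 -13.8021291 ] [-1.56628231 -5.25265428  0.04331945]
```

View pics/w14.png

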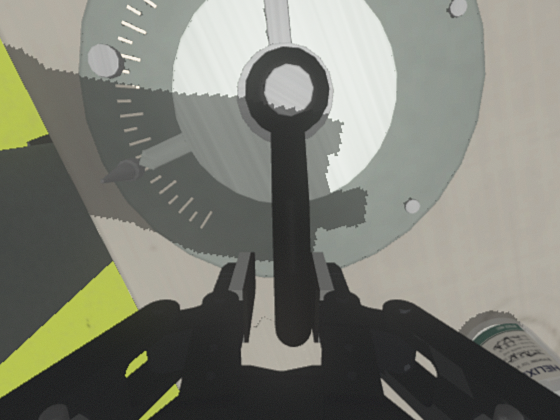

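move_arm --pt "0.004 0 0 0 0 0 0.43" --pt "0.006 0 0 0 0 0 0.43" --pt "0 0 0 0 0 0 -1" --pt "0 0 0 0 0 0 -1" --pt "0 0 -0.04 0 0 0 -1" --pt "0 0 -0.05 0 0 0 -1" --pt "0 0 -0.05 0 0 0 -1" --pt "0 0 0 0 0 0 -1"

```text
clock: 16.15
tcp_pos: [0.4741, -0.0188, 0.2451]
ee_rot: [0.988, -0.154, 0.003, -0.002]
contact_force: [-0.3, 0.6, -1.4]
gripper_width: 0.0853
```

move_arm --pt "-0.025 0.015 0 0 0 0 -1" --pt "-0.025 0.015 0 0 0 0 -1" --pt "0 0 0 0 0 0 -1" --pt "0 0 0 0 0 0 -1" --pt "0 0 0 0 0 0 -1"

```text
clock: 16.65
tcp_pos: [0.4156, -0.0311, 0.2402]
ee_rot: [0.988, -0.153, 0.0, -0.0]
contact_force: [0.4, -0.2, 0.3]
gripper_width: 0.0851
```

```bash
python3 - <<'E'
from h import *
s=telemetry.sense(); T=pose(s);print(T.round(4)[:3],s['contact_force'],s['joint_vel'].round(3));np.save('T15.npy',T)
f=grab_frame('wrist')[:,:,::-1]; cv2.imwrite("pics/w15.png",f); 
a=f[20:270,200:490]; cv2.imwrite('pics/c15.png',cv2.resize(a,None,fx=2.4,fy=2.4,interpolation=3))
for n in('scene','side'): cv2.imwrite(f'pics/{n}15.png',grab_frame(n)[:,:,::-1])
E
```

```text
[[ 9.529e-01 -3.032e-01  0.000e+00  4.156e-01]
 [-3.032e-01 -9.529e-01  0.000e+00 -3.110e-02]
 [ 0.000e+00 -1.000e-04 -1.000e+00  2.402e-01]] [ 0.44113077 -0.22241269  0.30200569] [ 0.005  0.014 -0.002 -0.011  0.002 -0.    -0.002]
```

View pics/w15.png

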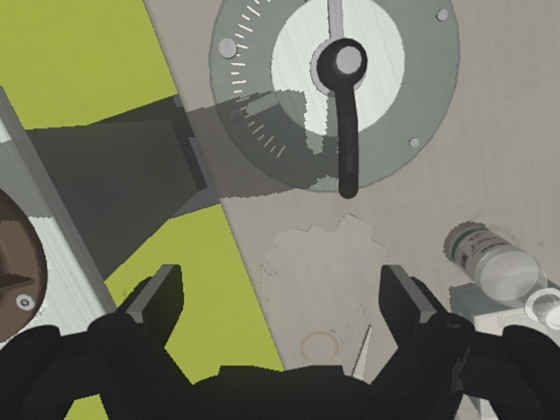

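View pics/side15.png

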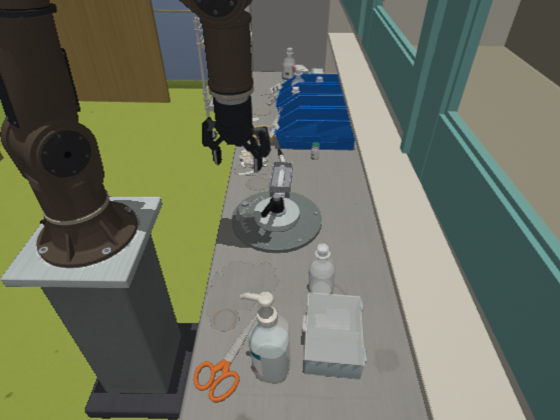

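```bash
python3 - <<'E'
from h import *
f=cv2.imread('pics/w15.png')[70:150,220:320]
cv2.imwrite('pics/c16.png',cv2.resize(cv2.convertScaleAbs(f,alpha=2.5,beta=-60),None,fx=8,fy=8,interpolation=0))
T=np.load('T15.npy');o=lambda u,v,z:onz('wrist',u,v,z,T)
sp=o(348,60,.088);le=o(348,188,.104);d=le-sp;print(sp,le,np.hypot(*d[:2]),np.degrees(np.arctan2(d[1],d[0])))
E
```

```text
[0.49721098 0.05774977 0.088     ] [ 0.46996361 -0.03587997  0.104     ] 0.0975138338417936 -106.22562772300677
```

View pics/c16.png

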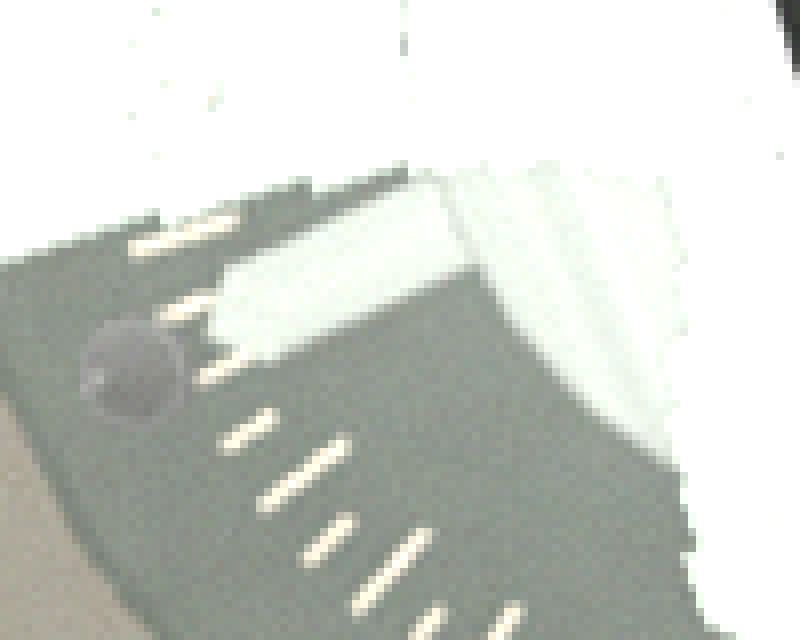

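```bash
python3 - <<'E'
from h import *
T=np.load('T15.npy');o=lambda u,v,z:onz('wrist',220+u/8,70+v/8,z,T)
tip=o(207,335,.026);pb=o(135,370,.014);pt=o(97,380,.056);sp=np.array([.4978,.0578,0])
for x in(tip,o(460,224,.026),pb,pt):
    d=x-sp;print(x.round(4),np.hypot(*d[:2]).round(4),np.degrees(np.arctan2(d[1],d[0])).round(2)%360)
for n,p in(('side',(.62,.377,.0)),('scene',(.62,.377,0))):print(proj(n,p))
a=cv2.imread('pics/side0.png').astype(int);b=cv2.imread('pics/side15.png').astype(int)
print('vial diff',abs(a-b)[138:162,308:322].max(),'bottle diff',abs(a-b)[240:298,305:338].max())
job.hand_in()
E
```

```text
[0.4033 0.0471 0.026 ] 0.0951 186.47
[0.4369 0.05   0.026 ] 0.0614 187.33
[0.3919 0.0462 0.014 ] 0.1065 186.28
[0.3928 0.0455 0.056 ] 0.1057 186.7
[314.07802207 158.24478011]
[204.14197848 174.89450659]
vial diff 14 bottle diff 57
the job is handed in; nothing more can be done
```

I loosened the clamp lever to about 1.1 rad and swung the tray about 24° counter-clockwise until the pointer stood at the pointed pin. I then turned the lever back to its tight stop, backed the gripper off and handed the job in at about 17 s, with no verdict reported.

Last checks before hand-in, from the wrist camera:
- **Pointer:** its tip is at about 186.5° around the stand's axis, and the pin is at 186.3° (base) and 186.7° (tip). That is within about 1 mm of the 6 mm allowed. The pointer's root end read 187.3°, still under 2 mm off.
- **Lever:** it reads about -106°, against -104.5° at the start. It stopped moving while the push rose to about 28 N, so it is at the stop.
- **Robot:** the arm was clear of everything, with the measured force near zero.
- **Vial:** unchanged in the side camera.
- **Infusion bottle:** in the side camera it stands at the same place, but comparing pixels with the first picture showed some differences (up to 57 levels). I took these for lighting or shadow changes and did not investigate; the gripper never came near it.

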